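# Prop open the tool case on the workbench

## Task

Open the larger plywood tool case, the one with a prop rod on its side: lift its lid all the way up, and only then swing the prop rod up until its pin sits fully home in the forked steel keeper on the edge of the lid. Let go of everything, and leave the smaller case shut.

Things in the scene. Friction and masses are not known exactly. Their poses are not given: they have to be found in the camera images.
- tool_case: The larger plywood case, 180 (its x) x 240 (its y) x 90 mm high without lid, fixed to the bench. Origin: centre of its underside; +x points to its hinged back (away from the robot at yaw 0), +y to its left, z up. The prop rod is on its right (-y) side. The lid's hinge line runs along y at x = +90, z = 90.5 mm. The rod's pivot axis runs along y at x = +40, z = 70.5 mm.
- case_lid (a joint): Angle of the larger case's lid (12 mm plywood, 180 x 240 mm, 0.4 kg), rad: 0 shut, 1.10 at its stop, fully open (63 degrees). The front edge rises and moves back. The hinge is stiff: the lid stays wherever it is left; lifting takes about 5 N at the bar.
- lid_bar (a point): Centre of the lid's pull bar: a round steel bar 12 mm thick and 100 mm long, parallel to the case's y, 45 mm out from the middle of the lid's front edge on two end posts. 223 mm from the hinge line along the lid, 6 mm above its underside plane (96.5 mm above the bench when shut). It can be pinched from above with fingers closing along the case's x (the gap between bar and front edge is 37 mm) and turns freely between the fingers. The point's axes turn with the lid.
- prop_rod (a joint): Angle of the prop rod, rad: 0 lying level along the case's right side pointing to the front, 1.49 at its stop, nearly upright, where its pin is home in the keeper if the lid is fully open. A 10 mm steel rod, 157 mm from pivot to tip, on a stiff pivot: it stays where it is left; about 2 N at the knob moves it. The tip swings up and back.
- rod_knob (a point): Centre of the black round knob at the rod's tip: 16 mm thick, 48 mm long, its axis along the case's y, sticking out to the right, its centre 177 mm right of the case's middle plane. An 8 mm steel pin on the same axis sticks inwards, towards the lid. It can be pinched from above with fingers closing along the case's x and turns freely between the fingers.
- keeper (a point): Centre of the holding hole in the keeper: a forked steel bracket on the right edge of the lid, open towards the lid's underside and about 28 mm wide inside. 150 mm from the hinge line along the lid, 6 mm above its underside plane, 131 mm right of the middle plane. Axes of the lid: x along the lid towards the hinge, y left, z out of its top. When the pin is home the knob's centre lies 46 mm to the right of this point.
- small_lid (a joint): Angle of the lid of the smaller case (140 x 160 x 75 mm, same plywood and a similar bar, no rod), rad: 0 shut. To be left shut.
Things that resemble listed ones, but are neither listed nor needed, are in the scene too. Leave any purple or red look-alike of the part that bears small_lid alone.

How it is judged:
By the outcome, as a careful person would: the job done as asked, in the order asked, and still so for the second after the job is handed in, with the robot touching nothing.
It also fails if it takes over 54 s, if anything falls off the work surface, if the arm or the gripper's body presses on something with over 40 N, if the wrist force passes 120 N, or if a joint passes its speed limit or range.

## Robot

A 6-joint arm with a two-finger parallel gripper is mounted at the origin on the work surface. World frame = base frame: x ahead of the robot, y to its left, z up, the work surface at z = 0. Lengths are in m, angles in rad, forces in N, time in s.
With the tool pointing down it reaches from about 0.35 to 0.85 m from the base axis. Payload 8.1 kg.
Tool frame: the origin (TCP) lies at the centre of the arm's flange, where the gripper is bolted on; the fingertips stand 186 mm ahead of it and the grasp point (between the pads) lies 167 mm ahead of it; z points along the fingers, y is the direction in which the jaws open and shut (so a half turn about z gives the same grasp; the last joint's range is limited). The gripper opens to 93 mm and grips with 3 to 60 N. Pads are 15 mm wide; open, the fingers measure 128 mm over their backs; the gripper's body (75 mm by 188 mm) begins 65 mm behind the grasp point.
Start: joints at [1.225, 0.13, 1.488, -0, 1.523, -0.085], TCP at [0.155, 0.58, 0.405] pointing down, gripper open.
Joint ranges: [-2.96, 2.96], [-0.89, 2.26], [0.02, 2.5], [-1.34, 4.48], [0, 2.73], [-2.66, 2.66]. Speed limits (rad/s): [2.39, 2.39, 2.79, 3.14, 3.14, 3.14].

## Interface

Orientations are given as a rotation vector (axis times angle).
In Python, from plant import robot, viewer, order gives the robot as it stands.
- The arm moves only by the tool apply_moves, never from a script. Its argument "deltas" is a list of rows, each a list of 3 entries, a list of its own where there are three numbers: the finger opening in mm, from 0 to 93, then the shift along the tool's x, y, z in mm, then the turn about the tool's z in rad. In form: [[grip, [dx, dy, dz], yaw], ...]. A call has 1 to 5 rows; each row shifts and turns the commanded pose from where the row before left it, along the tool's axes as they then stand; what a row does not reach is not made up. A row lasts 1/8 s, in which the tool goes at most 62.5 mm and 10.7 degrees, less where a joint would pass 70% of its speed; a pose out of reach is approached as far as the arm can. A call is refused whole if a number of a shift passes 62.5 or a number of a turn 0.188, either way. A call with a gripper value outside its range is refused whole. The fingers move at their own pace and stop on an object; "grip_force" is the grip in N (left out, the last holds). Time passes only in rows, so rows that do not move let the fingers close. It gives the time, the measured TCP pose, the force and the opening at its end, in the units of the state.
- robot.read_state(): the state, without advancing time (a new reading comes with each control period).
- viewer.read_camera(name): name is "side" or "top" or "wrist"; returns the picture (420x560x3 uint8, blue, green, red); there is no depth.
- viewer.get_calibration(name): a dict with "fx", "fy", "cx", "cy" (pixels), "R" (3x3) and "t" (3): a world point X has camera coordinates R X + t. Camera axes: x right, y down, z forward; pixel columns grow to the right and rows downward; lengths in m; the calibration is good to about 2 mm. A picture is of the moment at which its call begins: read the wrist's pose just before it. get_calibration takes no time and is no camera call; for the wrist camera it gives the pose at the moment of the call.
- order.close_job(): hands the job in, once; it reports no verdict.
The state is a dict: "t": time; "q": joint angles; "dq": joint speeds; "joint_torque": joint torques, N m; "tool_pos": TCP position; "orientation": TCP orientation; "force": force on the tool from outside, world axes, zero at the start; "wrist_torque": the same for the moment, N m; "opening": finger opening in m.
Only numpy, scipy, OpenCV 4.12 (cv2) and the standard library are available. Lean on these libraries where they do the work, as an engineer would, in place of code of your own. Each camera call takes 0.05 s, during which the arm holds its last target. There are 200 camera calls.

## Working session

There is one attempt and no reset: what is moved stays moved. The work goes in short steps, Python scripts to look and compute and a tool call to move; the robot and the scene stay as the last step left them, time stands still between calls to the robot, and variables do not carry over. Pictures are saved under pics/ and viewed, about 8 in all and at most 12, crops included, and the job is handed in when it is done.

Besides the shell and the picture viewer there is one more tool, called as name(argument=value, ...), one argument or row to a line, values as JSON. apply_moves: Moves the arm, as the interface text tells. Its arguments: {"type":"object","properties":{"deltas":{"type":"array"},"grip_force":{"type":"number"}},"required":["deltas"]}

```bash
ls; mkdir -p pics; python3 - <<'E'
from plant import robot, viewer
import cv2,numpy as np
np.set_printoptions(precision=4,suppress=True)
print(robot.read_state())
a=viewer.read_camera("side");b=viewer.read_camera("top");
cv2.imwrite("pics/side0.png",a);cv2.imwrite("pics/top0.png",b)
for n in("side","top"):print(viewer.get_calibration(n))
E
```

```text
pics
{'t': 0.0, 'q': array([ 1.2246,  0.1312,  1.4892,  0.    ,  1.523 , -0.0854]), 'dq': array([ 0.0012,  0.0022, -0.0004, -0.0007,  0.0004,  0.0002]), 'joint_torque': array([ -0.0012, -55.9837, -49.1765,   0.0766,   0.035 ,  -0.0002]), 'tool_pos': array([0.1546, 0.5795, 0.4037]), 'orientation': array([-0.4084, -3.1145,  0.0028]), 'force': array([ 0.4935,  0.3097, -0.1743]), 'wrist_torque': array([ 0.0138, -0.0231,  0.0282]), 'opening': 0.09316160403442425}
{'fx': 421.8904917752295, 'fy': 421.8904917752295, 'cx': 274.62581484195863, 'cy': 205.59258831303882, 'R': array([[-0.9987, -0.0456, -0.0224],
       [-0.0039,  0.5076, -0.8616],
       [ 0.0506, -0.8604, -0.5072]]), 't': array([0.471 , 0.1475, 0.8868])}
{'fx': 445.87014898097397, 'fy': 445.87014898097397, 'cx': 281.6976922083282, 'cy': 199.29975122876397, 'R': array([[-0.0205, -0.9996, -0.0183],
       [-0.9803,  0.0237, -0.1961],
       [ 0.1964,  0.0139, -0.9804]]), 't': array([-0.1485,  0.4888,  1.2548])}
```

View pics/top0.png

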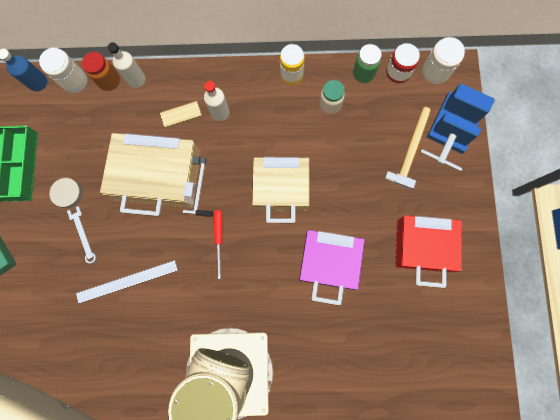

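View pics/side0.png

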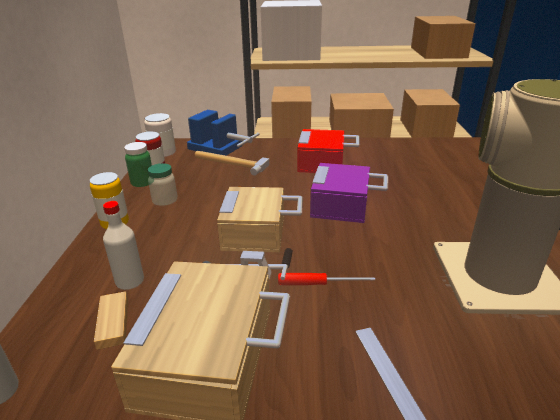

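Top view: the large plywood case is at about (150,170), with its bar at (140,212), rod at (200,185) and black knob at (205,213). The things it could be confused with are the small plywood case (281,183), the purple one (332,260) and the red one (430,243). None of those has a rod, so I choose the case at (150,170). Next I'll check it in a close crop.

```bash
cat > h.py <<'E'
import numpy as np, cv2
from scipy.spatial.transform import Rotation as Ro
np.set_printoptions(precision=4,suppress=True)
def ray(c,uv):
    d=c["R"].T@np.array([(uv[0]-c["cx"])/c["fx"],(uv[1]-c["cy"])/c["fy"],1]); return -c["R"].T@c["t"],d
def onz(c,uv,z):
    o,d=ray(c,uv); return o+d*(z-o[2])/d[2]
def proj(c,X):
    p=c["R"]@np.asarray(X)+c["t"]; return np.array([c["fx"]*p[0]/p[2]+c["cx"],c["fy"]*p[1]/p[2]+c["cy"]])
E
python3 - <<'E'
import cv2
a=cv2.imread("pics/top0.png")[120:230,90:240]
cv2.imwrite("pics/c1.png",cv2.resize(a,None,fx=5,fy=5,interpolation=cv2.INTER_CUBIC))
E
```

```text
(no output)
```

View pics/c1.png

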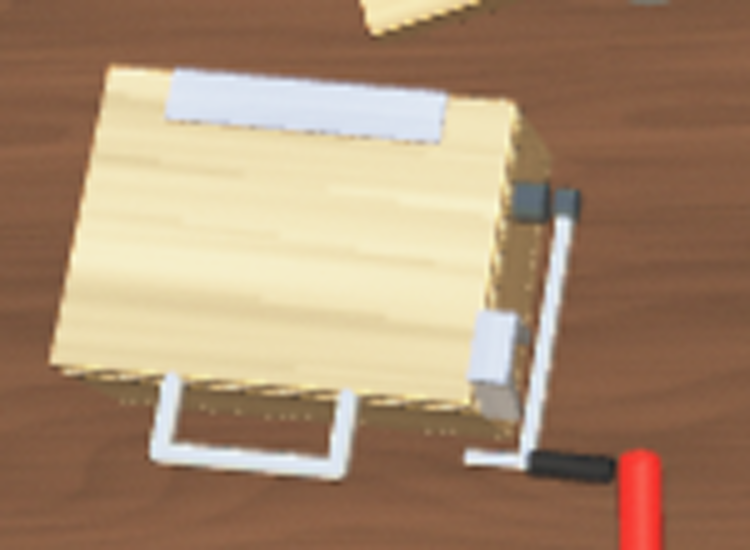

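The crop confirms it: the rod, pivot, keeper and knob are on this case's right side. In crop pixels, the bar runs (158,456)–(340,470) and the knob is centred at (572,466). The red screwdriver handle lies just right of the knob.

```bash
cat >> h.py <<'E'
E
python3 - <<'E'
from h import *
from plant import viewer,robot
c=viewer.get_calibration("top")
P=lambda u,v,z:onz(c,(90+(u+.5)/5-.5,120+(v+.5)/5-.5),z)
BL,BR,FR,FL=[P(u,v,.1025) for u,v in((107,66),(515,100),(470,408),(50,363))]
b1,b2=P(158,456,.0965),P(340,470,.0965);k=P(572,466,.0705);piv=P(567,205,.0705)
print("lens",[np.linalg.norm(x-y) for x,y in((BL,BR),(FL,FR),(BL,FL),(BR,FR),(b1,b2))])
ys=[b1-b2,BL-BR,FL-FR]; print("yaw from y",[np.arctan2(-v[0],v[1]) for v in ys],"from x",[np.arctan2(v[1],v[0]) for v in(BL-FL,BR-FR,piv-k)])
print("lid ctr",(BL+BR+FR+FL)/4,"bar",(b1+b2)/2,"knob",k)
yaw=np.mean([np.arctan2(-v[0],v[1]) for v in ys]+[np.arctan2(v[1],v[0]) for v in(BL-FL,BR-FR)])
ex=np.array([np.cos(yaw),np.sin(yaw),0]);ey=np.array([-ex[1],ex[0],0])
C=(BL+BR+FR+FL)/4;print(yaw,"bar rel",((b1+b2)/2-C)@ex,((b1+b2)/2-C)@ey,"knob rel",(k-C)@ex,(k-C)@ey)
s=robot.read_state();print(Ro.from_rotvec(s["orientation"]).as_matrix())
print(viewer.get_calibration("wrist"))
E
```

```text
lens [np.float64(0.23943888082755294), np.float64(0.24079305404793633), np.float64(0.17719458283403663), np.float64(0.18166369442279962), np.float64(0.10363750649142232)]
yaw from y [np.float64(-0.10062196285738842), np.float64(-0.1132254735372036), np.float64(-0.13185018813767174)] from x [np.float64(-0.12850712501328593), np.float64(-0.12090627574574317), np.float64(0.0326582697658498)]
lid ctr [0.5804 0.223  0.1025] bar [0.4482 0.2402 0.0965] knob [0.4467 0.0632 0.0705]
-0.11902220505825858 bar rel -0.1332179419372745 0.0013545772838584552 knob rel -0.11369835455939278 -0.17457936868659527
[[-0.9662  0.2579 -0.0006]
 [ 0.2579  0.9662 -0.0016]
 [ 0.0002 -0.0017 -1.    ]]
{'fx': 316.9315192290029, 'fy': 316.9315192290029, 'cx': 276.5874581816922, 'cy': 206.91108653157985, 'R': array([[ 0.2576,  0.9663, -0.0002],
       [ 0.9382, -0.2501,  0.2394],
       [ 0.2312, -0.0618, -0.9709]]), 't': array([-0.6   , -0.0274,  0.3884])}
```

apply_moves(
  deltas=[
    [32,[0,0,0],0.18],
    [32,[0,0,0],0.18],
    [32,[0,0,0],0.18],
    [32,[0,0,0],0.18],
    [32,[0,0,0],0.18],
  ],
  grip_force=30,
)

```text
t: 0.72
tool_pos: [0.1546, 0.5796, 0.4041]
orientation: [1.73, 2.622, -0.002]
force: [1.0, 0.2, -0.7]
opening: 0.0477
```

apply_moves(
  deltas=[
    [32,[0,0,0],0.18],
    [32,[0,0,0],0.18],
    [32,[0,0,0],0.17],
    [32,[0,0,0],0],
  ],
)

```text
t: 1.23
tool_pos: [0.1546, 0.5796, 0.4042]
orientation: [2.349, 2.085, -0.001]
force: [-0.3, -0.7, -0.3]
opening: 0.0322
```

```bash
cat >> h.py <<'E'
yaw=-0.119; C=np.array([0.5805,0.2235,0.])   # refined later
def case2w(p):
    e=np.array([np.cos(yaw),np.sin(yaw),0]);f=np.array([-e[1],e[0],0]);return C+p[0]*e+p[1]*f+np.array([0,0,p[2]])
def bar(th): c,s=np.cos(th),np.sin(th);return case2w((.09-.223*c+.006*s,0,.0905+.223*s+.006*c))
def knob(ph,y=-.183): return case2w((.04-.157*np.cos(ph),y,.0705+.157*np.sin(ph)))
def go(s,X,up=0):   # tool-axis shift (mm) of the grasp point to X
    R=Ro.from_rotvec(s["orientation"]).as_matrix(); g=s["tool_pos"]+.167*R[:,2]
    return 1e3*R.T@(np.asarray(X)+[0,0,up]-g), "yaw needed %.3f"%((np.arctan2(R[1,1],R[0,1])-yaw+np.pi/2)%np.pi-np.pi/2)
E
python3 - <<'E'
from h import *
from plant import robot
s=robot.read_state();print(s["t"],s["tool_pos"],s["opening"],go(s,bar(0),.13))
print(Ro.from_rotvec(s["orientation"]).as_matrix())
E
```

```text
1.225 [0.1546 0.5796 0.4042] 0.032230140385763544 (array([-302.905 ,  332.1415,   10.9225]), 'yaw needed 0.000')
[[ 0.1186  0.9929 -0.0003]
 [ 0.9929 -0.1186 -0.0009]
 [-0.0009 -0.0002 -1.    ]]
```

apply_moves(
  deltas=[
    [32,[-43,47,0],0],
    [32,[-43,47,0],0],
    [32,[-43,47,0],0],
    [32,[-43,47,0],0],
    [32,[-43,47,0],0],
  ],
)

```text
t: 1.85
tool_pos: [0.3592, 0.341, 0.4047]
orientation: [2.345, 2.09, 0.001]
force: [1.5, 0.2, -0.5]
opening: 0.032
```

apply_moves(
  deltas=[
    [32,[-43,47,0],0],
    [32,[-43,48,0],0],
    [32,[0,0,0],0],
    [32,[0,0,0],0],
  ],
)

```text
t: 2.35
tool_pos: [0.4402, 0.2483, 0.4045]
orientation: [-2.349, -2.086, 0.001]
force: [-0.5, 0.3, -0.7]
opening: 0.032
```

```bash
python3 - <<'E'
from h import *
from plant import robot,viewer
s=robot.read_state();c=viewer.get_calibration("wrist");a=viewer.read_camera("wrist")
cv2.imwrite("pics/w1.png",a);np.savez("w1.npz",**c)
print(s["t"],s["tool_pos"],go(s,bar(0)))
print("pred bar",proj(c,bar(0)),proj(c,bar(0)+case2w((0,.05,0))-C),"knob",proj(c,knob(0,-.177)))
E
```

```text
2.35 [0.4402 0.2483 0.4045] (array([ -7.9574,   9.457 , 140.9932]), 'yaw needed 0.001')
pred bar [287.0981 210.7426] [287.5794 156.95  ] knob [298.972  354.0717]
```

View pics/w1.png

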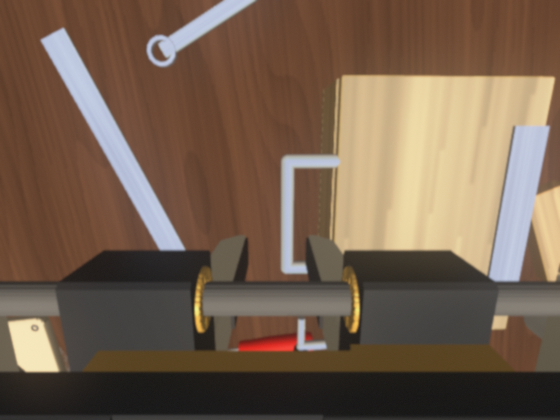

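The wrist view shows the bar at u=288, v=160–268. The prediction was (287,211), so the pose is good to about 2 mm. Now I'll descend and pinch.

apply_moves(
  deltas=[
    [32,[-9,10,0],0],
    [32,[0,0,45],0],
    [32,[0,0,45],0],
    [32,[0,0,35],0],
    [32,[0,0,16],0],
  ],
)

```text
t: 3.02
tool_pos: [0.4481, 0.2383, 0.2615]
orientation: [-2.348, -2.086, 0.005]
force: [-0.3, -0.3, -0.2]
opening: 0.0318
```

apply_moves(
  deltas=[
    [32,[0,0,0],0],
    [6,[0,0,0],0],
    [6,[0,0,0],0],
    [6,[0,0,0],0],
    [6,[0,0,0],0],
  ],
)

```text
t: 3.65
tool_pos: [0.4485, 0.2387, 0.2642]
orientation: [-2.349, -2.083, 0.001]
force: [-6.8, 2.5, 2.5]
opening: 0.0112
```

```bash
python3 - <<'E'
from h import *
from plant import robot
s=robot.read_state();print(s["t"],s["force"],s["opening"],go(s,bar(0)))
ths=np.r_[np.linspace(0,1.10,12)]
B=np.array([bar(t) for t in ths]);R=Ro.from_rotvec(s["orientation"]).as_matrix()
print(1e3*np.diff(B,axis=0)@R)
E
```

```text
3.65 [-6.8079  2.5494  2.4892] 0.011246967755979796 (array([0.4446, 0.2235, 0.7221]), 'yaw needed -0.001')
[[  0.0203   1.6708 -22.2361]
 [  0.0216   3.8823 -21.9582]
 [  0.0227   6.0551 -21.4609]
 [  0.0236   8.1674 -20.7492]
 [  0.0242  10.198  -19.8302]
 [  0.0246  12.1268 -18.713 ]
 [  0.0247  13.9344 -17.4088]
 [  0.0246  15.6028 -15.9307]
 [  0.0243  17.1152 -14.2935]
 [  0.0237  18.4567 -12.5134]
 [  0.0229  19.6137 -10.6083]]
```

apply_moves(
  deltas=[
    [6,[0,1.7,-22.2],0],
    [6,[0,3.9,-22],0],
    [6,[0,6.1,-21.5],0],
    [6,[0,8.2,-20.7],0],
    [6,[0,0,0],0],
  ],
)

```text
t: 4.28
tool_pos: [0.4711, 0.2354, 0.3531]
orientation: [2.348, 2.08, 0.01]
force: [9.3, -1.0, -4.7]
opening: 0.0111
```

apply_moves(
  deltas=[
    [6,[0,10.2,-19.8],0],
    [6,[0,12.1,-18.7],0],
    [6,[0,13.9,-17.4],0],
    [6,[0,15.6,-15.9],0],
    [6,[0,0,0],0],
  ],
)

```text
t: 4.9
tool_pos: [0.5229, 0.2289, 0.4208]
orientation: [2.35, 2.08, 0.006]
force: [20.4, 1.6, -21.0]
opening: 0.011
```

apply_moves(
  deltas=[
    [6,[0,17.1,-14.3],0],
    [6,[0,18.5,-12.5],0],
    [6,[0,19.6,-10.6],0],
    [6,[0,0,0],0],
    [6,[0,0,0],0],
  ],
)

```text
t: 5.52
tool_pos: [0.5748, 0.223, 0.4558]
orientation: [-2.349, -2.083, 0.007]
force: [1.7, 2.7, -25.2]
opening: 0.0108
```

```bash
python3 - <<'E'
from h import *
from plant import robot
s=robot.read_state();print(s["t"],s["force"],s["opening"],go(s,bar(1.1)))
R=Ro.from_rotvec(s["orientation"]).as_matrix()
g=s["tool_pos"]+.167*R[:,2]
e=np.array([np.cos(yaw),np.sin(yaw),0]);d=g-C
print("theta",np.arctan2(d[2]-.0905,.09-d@e)-.027)
E
```

```text
5.525 [  1.7085   2.6538 -25.1592] 0.010780311773821069 (array([ 1.4545,  0.6314, -3.1154]), 'yaw needed -0.001')
theta 1.0911911248937967
```

apply_moves(
  deltas=[
    [6,[0,2.5,-1],0],
    [6,[0,0,0],0],
  ],
)

```text
t: 5.78
tool_pos: [0.5758, 0.2231, 0.4559]
orientation: [-2.345, -2.082, 0.014]
force: [-7.5, 3.3, -26.1]
opening: 0.0112
```

```bash
cat >> h.py <<'E'
def theta(s):
    R=Ro.from_rotvec(s["orientation"]).as_matrix();g=s["tool_pos"]+.167*R[:,2]
    e=np.array([np.cos(yaw),np.sin(yaw),0]);d=g-C
    return np.arctan2(d[2]-.0905,.09-d@e)-.027, np.hypot(d[2]-.0905,.09-d@e)
E
python3 - <<'E'
from h import *
from plant import robot,viewer
s=robot.read_state();print(s["t"],s["force"],theta(s),go(s,bar(1.1)))
cv2.imwrite("pics/side1.png",viewer.read_camera("side"))
c=viewer.get_calibration("side")
def lp(r,y,n,t=1.1): return case2w((.09-r*np.cos(t)+n*np.sin(t),y,.0905+r*np.sin(t)+n*np.cos(t)))
for t in(1.0,1.05,1.1):print(t,"bar L/R",proj(c,lp(.223,.05,.006,t)),proj(c,lp(.223,-.05,.006,t)),"lid FL top",proj(c,lp(.18,.12,.012,t)),"FR top",proj(c,lp(.18,-.12,.012,t)))
E
```

```text
5.775 [ -7.4711   3.3311 -26.1213] (np.float64(1.092108240130593), np.float64(0.2205313785936811)) (array([ 1.4264,  0.4236, -3.0547]), 'yaw needed 0.000')
1.0 bar L/R [189.2125 239.5946] [212.0542 200.6591] lid FL top [149.7998 294.745 ] FR top [209.7853 195.9934]
1.05 bar L/R [181.3499 235.4209] [205.3192 196.9741] lid FL top [142.7786 291.4188] FR top [204.8846 193.51  ]
1.1 bar L/R [173.3052 231.534 ] [198.4202 193.5565] lid FL top [135.6396 288.3281] FR top [199.8842 191.2283]
```

View pics/side1.png

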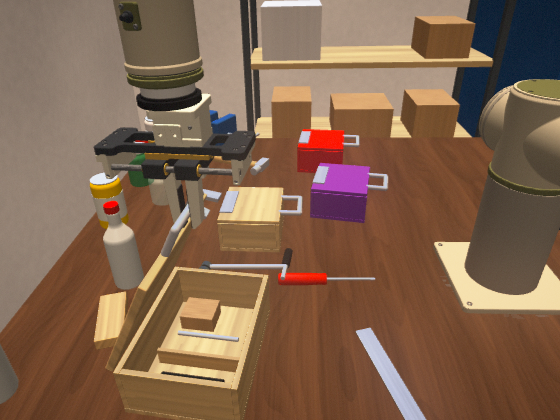

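The lid went from 26 N of load with almost no further motion, so it is at its stop, and the side view shows it open. Now I'll release, go up, and move over the knob.

apply_moves(
  deltas=[
    [32,[0,-1,2],0],
    [32,[0,0,0],0],
    [32,[0,0,0],0],
    [32,[0,0,0],0],
  ],
)

```text
t: 6.32
tool_pos: [0.5768, 0.2227, 0.4599]
orientation: [2.35, 2.083, 0.004]
force: [0.6, -0.5, -0.4]
opening: 0.0318
```

apply_moves(
  deltas=[
    [32,[0,0,-20],0],
    [32,[0,0,-30],0],
    [36,[-36,-22,-10],0],
    [36,[-36,-22,0],0],
    [36,[-36,-22,0],0],
  ],
)

```text
t: 6.95
tool_pos: [0.4974, 0.1226, 0.5204]
orientation: [2.349, 2.084, 0.003]
force: [0.7, -0.4, -0.2]
opening: 0.0365
```

apply_moves(
  deltas=[
    [36,[-36,-22,0],0],
    [36,[-36,-22,30],0],
    [36,[0,0,50],0],
    [36,[0,0,50],0],
    [36,[0,0,0],0],
  ],
)

```text
t: 7.58
tool_pos: [0.4447, 0.0571, 0.386]
orientation: [-2.348, -2.081, 0.007]
force: [0.3, -0.4, 0.1]
opening: 0.0357
```

```bash
python3 - <<'E'
from h import *
from plant import robot,viewer
s=robot.read_state();c=viewer.get_calibration("wrist");a=viewer.read_camera("wrist");b=viewer.read_camera("side")
cv2.imwrite("pics/w2.png",a);cv2.imwrite("pics/side2.png",b)
print(s["t"],s["tool_pos"],s["force"],go(s,knob(0)))
print("pred knob",proj(c,knob(0,-.177)),proj(c,knob(0,-.153)),proj(c,knob(0,-.201)))
cv2.imwrite("pics/ws2.png",np.hstack([cv2.resize(a,(400,300)),cv2.resize(b,(400,300))]))
E
```

```text
7.575 [0.4447 0.0571 0.386 ] [ 0.3371 -0.3541  0.0941] (array([ -1.3837,  -0.0057, 148.504 ]), 'yaw needed -0.001')
pred knob [276.9817 195.9761] [276.9628 170.7901] [276.9998 220.22  ]
```

View pics/ws2.png

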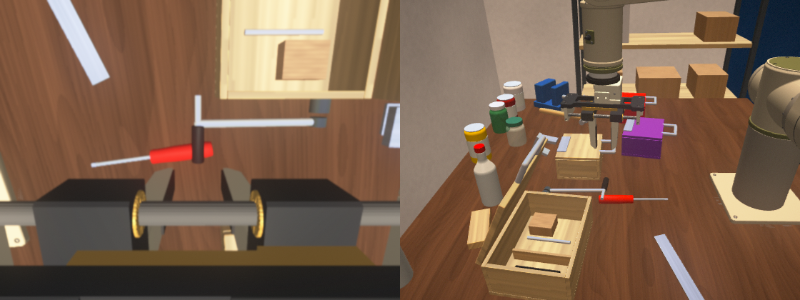

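The wrist view puts the knob at about (277,199), against a prediction of (277,196), and the lid has stayed open. Next I'll descend to the knob.

apply_moves(
  deltas=[
    [36,[-3,0,40],0],
    [36,[0,0,45],0],
    [36,[0,0,40],0],
    [36,[0,0,22],0],
    [36,[0,0,0],0],
  ],
)

```text
t: 8.3
tool_pos: [0.4465, 0.0544, 0.2427]
orientation: [2.35, 2.084, 0.001]
force: [-0.3, 0.0, 1.2]
opening: 0.0359
```

apply_moves(
  deltas=[
    [10,[0,0,0],0],
    [10,[0,0,0],0],
    [10,[0,0,0],0],
    [10,[0,0,0],0],
  ],
)

```text
t: 8.8
tool_pos: [0.4437, 0.0547, 0.241]
orientation: [-2.347, -2.081, 0.007]
force: [-13.1, 2.2, 2.7]
opening: 0.015
```

```bash
python3 - <<'E'
from h import *
from plant import robot
s=robot.read_state();print(s["t"],s["force"],s["opening"],go(s,knob(0)))
B=np.array([knob(t) for t in np.linspace(0,1.49,15)]);R=Ro.from_rotvec(s["orientation"]).as_matrix()
print(np.round(1e3*np.diff(B,axis=0)@R,1))
E
```

```text
8.8 [-13.077    2.2202   2.6609] 0.01497713320945243 (array([ 0.8053, -0.1448,  3.499 ]), 'yaw needed -0.001')
[[  0.    0.8 -16.7]
 [  0.    2.5 -16.5]
 [  0.    4.3 -16.1]
 [  0.    6.  -15.6]
 [  0.    7.6 -14.9]
 [  0.    9.1 -14. ]
 [  0.   10.6 -12.9]
 [  0.   11.9 -11.7]
 [  0.   13.1 -10.4]
 [  0.   14.1  -9. ]
 [  0.   15.   -7.4]
 [  0.   15.7  -5.8]
 [  0.   16.2  -4.1]
 [  0.   16.5  -2.3]]
```

apply_moves(
  deltas=[
    [10,[0,-0.2,-16.7],0],
    [10,[0,2.5,-16.5],0],
    [10,[0,4.3,-16.1],0],
    [10,[0,6,-15.6],0],
    [10,[0,7.6,-14.9],0],
  ],
)

```text
t: 9.43
tool_pos: [0.4694, 0.0515, 0.3249]
orientation: [2.343, 2.077, 0.018]
force: [32.7, -0.8, -26.0]
opening: 0.0151
```

apply_moves(
  deltas=[
    [10,[0,9.1,-14],0],
    [10,[0,10.6,-12.9],0],
    [10,[0,11.9,-11.7],0],
    [10,[0,13.1,-10.4],0],
    [10,[0,0,0],0],
  ],
)

```text
t: 10.05
tool_pos: [0.5119, 0.046, 0.3708]
orientation: [2.348, 2.081, 0.005]
force: [13.1, -1.0, -18.4]
opening: 0.0149
```

```bash
python3 - <<'E'
from h import *
from plant import robot,viewer
s=robot.read_state();print(s["t"],s["force"],s["opening"],go(s,knob(1.49*9/14)),go(s,knob(1.49))[0])
c=viewer.get_calibration("side")
b=viewer.read_camera("side");cv2.imwrite("pics/side3.png",b)
cv2.imwrite("pics/s3c.png",cv2.resize(b[110:310,120:340],None,fx=2.7,fy=2.7,interpolation=cv2.INTER_CUBIC))
E
```

```text
10.05 [ 13.113   -1.0346 -18.4118] 0.014914732632378198 (array([ 1.4215, -4.2212,  4.8707]), 'yaw needed -0.002') [  1.5453  73.5745 -22.7818]
```

View pics/s3c.png

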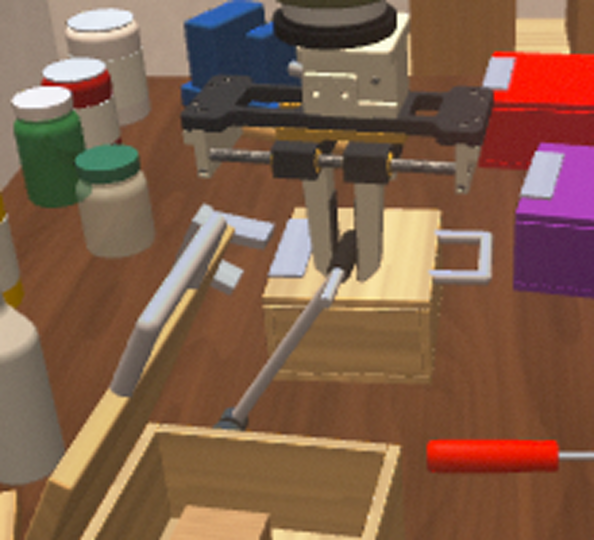

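The rod has risen to about 57° and the knob is held. The keeper fork on the lid is ahead of it at crop (240,235). I'll continue the arc slowly.

apply_moves(
  deltas=[
    [10,[0,14.1,-8.5],0],
    [10,[0,15,-7],0],
    [10,[0,15.7,-5.3],0],
    [10,[0,0,0],0],
  ],
)

```text
t: 10.6
tool_pos: [0.5552, 0.0408, 0.3925]
orientation: [2.35, 2.082, 0.002]
force: [1.0, -0.5, -2.8]
opening: 0.0153
```

apply_moves(
  deltas=[
    [10,[0,10,-3],0],
    [10,[0,10,-2],0],
    [10,[0,12.5,-1],0],
    [10,[0,0,0],0],
  ],
)

```text
t: 11.1
tool_pos: [0.5863, 0.0372, 0.3985]
orientation: [-2.349, -2.083, 0.004]
force: [-18.4, -2.1, 13.8]
opening: 0.0152
```

```bash
cat >> h.py <<'E'
def phi(s):
    R=Ro.from_rotvec(s["orientation"]).as_matrix();g=s["tool_pos"]+.167*R[:,2]
    e=np.array([np.cos(yaw),np.sin(yaw),0]);d=g-C
    return np.arctan2(d[2]-.0035-.0705,.04-d@e), np.hypot(d[2]-.0035-.0705,.04-d@e)
E
python3 - <<'E'
from h import *
from plant import robot,viewer
s=robot.read_state();print(s["t"],s["force"],s["opening"],phi(s),go(s,knob(1.49)))
b=viewer.read_camera("side");cv2.imwrite("pics/side4.png",b)
cv2.imwrite("pics/s4c.png",cv2.resize(b[110:310,120:340],None,fx=2.7,fy=2.7,interpolation=cv2.INTER_CUBIC))
E
```

```text
11.1 [-18.4028  -2.1312  13.8448] 0.015198517400816893 (np.float64(1.4903214291324307), np.float64(0.15803912492405914)) (array([1.413 , 0.0478, 4.5389]), 'yaw needed -0.001')
```

View pics/s4c.png

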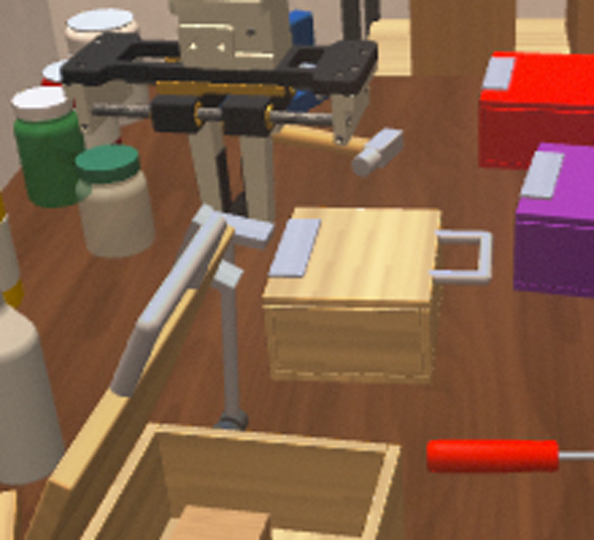

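The rod reads 1.490 and the pin has gone into the keeper fork. A small extra push will confirm the stop.

apply_moves(
  deltas=[
    [10,[0,2,0],0],
    [10,[0,0,0],0],
    [10,[0,0,0],0],
  ],
)

```text
t: 11.52
tool_pos: [0.5871, 0.0371, 0.3985]
orientation: [-2.347, -2.082, 0.007]
force: [-25.7, -0.6, 17.4]
opening: 0.0153
```

```bash
python3 - <<'E'
from h import *
from plant import robot
s=robot.read_state();print(s["t"],s["tool_pos"],s["force"],phi(s))
E
```

```text
11.525 [0.5871 0.0371 0.3985] [-25.6784  -0.5839  17.4237] (np.float64(1.4923385932348967), np.float64(0.15799200022905163))
```

apply_moves(
  deltas=[
    [36,[0,0,0],0],
    [36,[0,0,0],0],
    [36,[0,0,0],0],
    [36,[0,0,-20],0],
    [36,[0,0,-40],0],
  ],
)

```text
t: 12.15
tool_pos: [0.5885, 0.037, 0.4567]
orientation: [-2.349, -2.083, 0.004]
force: [1.0, 0.5, 0.2]
opening: 0.0361
```

apply_moves(
  deltas=[
    [36,[0,0,-40],0],
    [36,[-20,-50,0],0],
    [36,[-20,-50,0],0],
    [36,[-20,-50,0],0],
    [36,[0,0,0],0],
  ],
)

```text
t: 12.78
tool_pos: [0.43, -0.005, 0.499]
orientation: [2.35, 2.081, 0.003]
force: [0.3, 0.1, 0.8]
opening: 0.0363
```

```bash
python3 - <<'E'
from h import *
from plant import robot,viewer
s=robot.read_state();print(s["t"],s["tool_pos"],s["force"])
b=viewer.read_camera("side");a=viewer.read_camera("top");cv2.imwrite("pics/side5.png",b);cv2.imwrite("pics/top5.png",a)
x=cv2.resize(b[110:310,120:320],(560,560),interpolation=cv2.INTER_CUBIC)
y=cv2.resize(a[110:240,150:205],(237,560),interpolation=cv2.INTER_CUBIC)
cv2.imwrite("pics/f.png",np.hstack([x,y]))
cs,ct=viewer.get_calibration("side"),viewer.get_calibration("top")
for y_ in(-.153,-.201):
  p=proj(cs,knob(1.49,y_));q=proj(ct,knob(1.49,y_));print("knob side",(p-[120,110])*2.8,"top",(q-[150,110])*4.31+[560,0])
E
```

```text
12.775 [ 0.43  -0.005  0.499] [0.2886 0.0546 0.8233]
knob side [232.7684 242.8031] top [737.8608 164.2781]
knob side [255.0271 207.6485] top [817.2563 171.3987]
```

View pics/f.png

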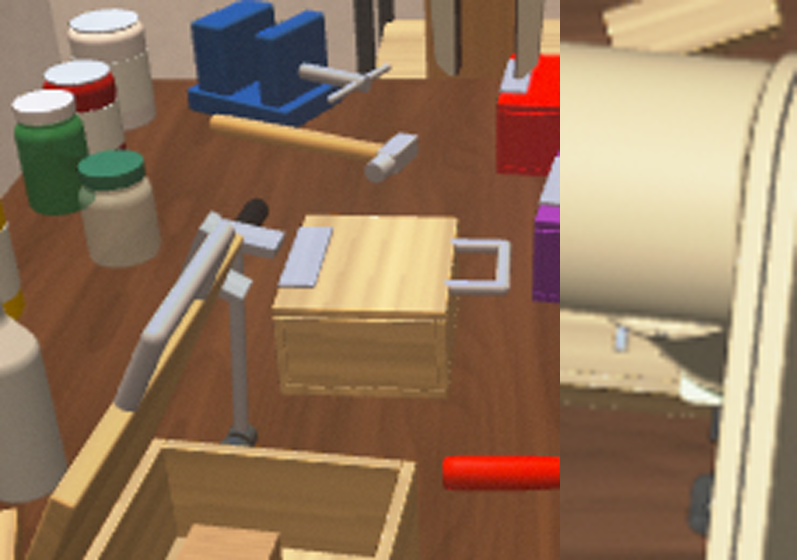

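The rod has stayed upright with the knob's outer end at crop (257,211), against (255,208) predicted for 1.49 rad. The pin is inside the fork, the small case is shut and the gripper is clear. Handing in.

```bash
python3 -c "
from plant import order
print(order.close_job())"
```

```text
the job is handed in; nothing more can be done
None
```

The larger case is open, its prop rod is up with the pin in the keeper, and I handed the job in at about 12.9 s. I lifted the lid by its bar to the stop first, then let go and swung the rod up by its knob. After that I released the knob and backed the gripper away.

**Lid:** Measured at the gripper, it reached 1.09 rad (1.10 nominal). An extra 2.5 mm push moved it only about 1 mm.

**Rod:** It reached 1.49 rad, and a further push was met by rising force (about 26 N) and under 1 mm of movement.

**After release:** The side view shows the knob about 1–2 pixels from where it should be, the pin in the fork, and the small case shut. The tool force read about zero.

**Not confirmed:** The arm blocked the final top view, so the fit of the pin rests on the side view and these readings.

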